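# Park the saline bottle at the top of the bottle gutter

## Robot

A 6-joint arm with a two-finger parallel gripper is mounted at the origin on a cart in front of the work surface, level with it; the furniture and walls round the work are solid. World frame = base frame: x ahead of the robot, y to its left, z up, the work surface at z = 0. Lengths are in m, angles in rad, forces in N, time in s.
With the tool pointing down it reaches from about 0.375 to 0.9 m from the base axis. Payload 3.1 kg.
Tool frame: the origin (TCP) lies at the very end of the fingers, on their centre line; the grasp point (between the pads) lies 19 mm behind it (bot.pinch_z is the distance from the TCP to the grasp point, in m); y points along the fingers, z is the direction in which the jaws open and shut, and the axes are right-handed (so a half turn about y gives the same grasp; the last joint's range is limited). The gripper opens to 85 mm and grips with 20 to 120 N. Pads are 22 mm wide; open, the fingers measure 114 mm over their backs; the gripper's body (76 mm by 85 mm) begins 54 mm behind the grasp point. The pads swing forward as they close: fully open they stand 13 mm farther back than shut.
Start: joints at [-1.331, 0.527, 1.433, -0, 1.181, -0.178], TCP at [0.254, -0.571, 0.231] pointing down, gripper open.
Joint ranges: [-3.08, 3.08], [-0.75, 2.2], [0.22, 2.44], [-1.43, 4.57], [0, 2.65], [-2.85, 2.85]. Speed limits (rad/s): [2.79, 2.79, 3.14, 3.14, 3.14, 3.14].

## Interface

Orientations are given as a unit quaternion [x, y, z, w].
In Python, from bench import state, eyes, job, bot gives the robot as it stands.
- The arm moves only by the tool play_rows, never from a script. Its argument "deltas" is a list that holds one entry, the list of rows, each a list of 6 numbers: the shift along the tool's x, y, z in m, then the turn, a rotation vector about the tool's x, y, z in degrees. A call has 1 to 12 rows; each row is the pose to reach, as a shift and turn from the pose commanded when the call began, along the tool's axes at that moment; what a row does not reach only later rows make up. A row lasts 1/8 s, in which the tool goes at most 62.5 mm and 10.7 degrees, less where a joint would pass 70% of its speed; a pose out of reach is approached as far as the arm can. A call with a gripper value outside its range is refused whole. "hand" is the closure, from -1 (fully open) to 1 (shut), set as the call begins (left out, the last holds). The fingers move at their own pace and stop on an object; "newtons" is the grip in N (left out, the last holds). Time passes only in rows, so rows that repeat a pose let the fingers close. It gives the time, the measured TCP pose, the force and the opening at its end, in the units of the state.
- state(): the state, without advancing time (a new reading comes with each control period).
- eyes.grab_frame(name): name is "scene" or "top" or "wrist"; returns the picture (480x640x3 uint8, blue, green, red); there is no depth.
- eyes.camera_params(name): a dict with "vertical_fov" (degrees; the focal length in pixels is half the picture's height over the tangent of half this angle, whatever the lens; pixels are square), "cx", "cy" (the principal point, pixels), "world_from_camera" (4x4, takes a point from camera to world coordinates). Camera axes: x right, y down, z forward; pixel columns grow to the right and rows downward; lengths in m; the calibration is good to about 2 mm. A picture is of the moment at which its call begins: read the wrist's pose just before it. camera_params takes no time and is no camera call; for the wrist camera it gives the pose at the moment of the call.
- job.finish_job(): hands the job in, once; it reports no verdict.
The state is a dict: "t": time; "qpos": joint angles; "dq": joint speeds; "tau": joint torques, N m; "ee_pos": TCP position; "tcp_rot": TCP orientation; "ft_force": force on the tool from outside, world axes, zero at the start; "ft_torque": the same for the moment, N m; "opening": finger opening in m.
Only numpy, scipy, OpenCV 4.12 (cv2) and the standard library are available. Lean on these libraries where they do the work, as an engineer would, in place of code of your own. Each camera call takes 0.05 s, during which the arm holds its last target.

## Task

Two bottles lie at the low end of a sloped two-lane bottle gutter. With the fingertips, gently push the larger one, the white bottle, rolling it up its lane and over the crest so that it settles against the end stop at the top and does not roll back. Only push it, do not pinch or lift it, and leave the smaller brown bottle at the low end and the other things on the table where they are.

Things in the scene. Friction and masses are not known exactly. Their poses are not given: they have to be found in the camera images.
- gutter: Fixed grey metal two-lane bottle gutter, 208 mm long (x), 240 mm wide (y). Origin: centre of its underside on the table; x points horizontally up the slope (roughly away from the robot), z up. Lanes 114 mm wide, centred at y = +59 and -59 mm; walls 4 mm thick, 18 mm or more off the bed. A bottle let go before the crest rolls back to the low lip; past it, it rolls on to the end stop.
- ramp (a point): Inner foot of the low lip, mid-width (gutter x = -98, y = 0, z = 14 mm). x axis: up along the bed, which rises at 10 degrees; z axis: square to the bed. The lip is 4 mm thick and stands 12 mm off the bed.
- saline_bottle: The larger bottle: smooth white plastic, blue screw cap, 48 mm diameter, 104 mm long (body 90 mm, then cap 25 mm in diameter), 60 to 130 g, loose. It lies across either lane against the low lip, its cap toward the gutter's +y. Origin: centre of its bottom, on its axis; its z axis runs to the cap.
- saline_mid (a point): Middle of the white bottle's 90 mm body, on its axis, 45 mm from its bottom. As it lies at the low lip it is about 41 mm above the table; settled at the end stop it is at gutter x = 77 mm, z = 60 mm.
- iodine_bottle: The smaller bottle: brown with a white cap, 42 mm diameter, 88 mm long (body 76 mm), about 90 g, loose; lies in the other lane against the low lip. Origin: centre of its bottom, z axis to the cap. To be left there.
- iodine_mid (a point): Middle of the brown bottle's body, on its axis, 38 mm from its bottom.
- timer: Small white timer, 60x64x18 mm, loose on the table left of the gutter; leave it. Origin: centre of its underside.
- plaster_roll: Flat roll of plaster tape, 68 mm diameter, 19 mm high, loose, left of the gutter; leave it. Origin: centre of its underside.
- marker_blue: Blue-capped marker pen, 15x138x12 mm, lying loose right of the gutter; leave it. Origin: underside, mid-length.
- tip_carton: Small carton, 46x85x60 mm, loose, right of the gutter; leave it. Origin: centre of its underside.
- crest (a point): Highest line of the bed, mid-width (gutter x = 50, y = 0, z = 40 mm). From here the bed falls at 10 degrees for 52 mm to the end stop. Axes as the gutter's.
- end_stop (a point): Inner face of the upright end stop at its foot, mid-width (gutter x = 101, y = 0, z = 31 mm); the stop's top is at z = 62 mm. Axes as the gutter's.
Things that resemble listed ones, but are neither listed nor needed, are in the scene too. What is shaped like the saline_bottle but yellow is not meant.

How it is judged:
On the way:
1. the white bottle is rolled half way up its lane, on the bed (x of saline_mid in the frame of ramp above 0.075 m and z of saline_mid in the frame of ramp below 0.034 m).
At the end, for the whole second after the job is handed in: The white bottle lies still across its lane in the seat past the crest, its axis within 9 mm of where it rests against the end stop and within 0.15 rad of square to the lane; the brown bottle still lies at the low end of its lane (x of saline_mid in the frame of gutter between 0.068 and 0.086 m and z of saline_mid in the frame of gutter between 0.05 and 0.069 m and angle between the z axis of saline_bottle and the y axis of gutter, either way round below 0.15 rad and linear speed of saline_bottle below 0.02 m/s and x of iodine_mid in the frame of ramp below 0.045 m and z of iodine_mid in the frame of ramp below 0.032 m); the robot touches nothing.
It fails at once if the white bottle is lifted more than 12 mm off the bed (z of saline_mid in the frame of ramp above 0.036 m).
It fails at once if the white bottle is pinched or pushed with more than 15 N (contact force between the fingers and saline_bottle above 15 N).
It fails at once if the brown bottle is moved more than 20 mm (distance of iodine_mid from where it was at the start of the episode above 0.02 m).
It fails at once if the timer, plaster roll, marker pen or carton is moved more than 20 mm (distance of any of timer, plaster_roll, marker_blue, tip_carton from where it was at the start of the episode above 0.02 m).
It also fails if it takes over 43 s, if anything falls off the work surface, if the arm or the gripper's body presses on something with over 40 N, if the wrist force passes 120 N, or if a joint passes its speed limit or range.

## Working session

There is one attempt and no reset: what is moved stays moved. The work goes in short steps, Python scripts to look and compute and a tool call to move; the robot and the scene stay as the last step left them, time stands still between calls to the robot, and variables do not carry over. Pictures are saved under pics/ and viewed, and the job is handed in when it is done.

Besides the shell and the picture viewer there is one more tool, called after ">>>" by a JSON object that holds its "name" and its "arguments", one argument or row to a line. play_rows: Moves the arm, as the interface text tells. Its arguments: {"type":"object","properties":{"deltas":{"type":"array","items":{"type":"array","items":{"type":"array","items":{"type":"number"}}}},"hand":{"type":"number"},"newtons":{"type":"number"}},"required":["deltas"]}

```bash
ls; mkdir -p pics
python3 - <<'E'
from bench import state, eyes, job, bot
import cv2, numpy as np
np.set_printoptions(precision=4,suppress=True)
for n in ("scene","top"):
    p=eyes.camera_params(n); print(n,p["vertical_fov"],p["cx"],p["cy"]); print(np.array(p["world_from_camera"]))
    cv2.imwrite(f"pics/{n}0.png",eyes.grab_frame(n))
s=state(); print(s)
E
```

```text
pics
scene 52.35168033357274 316.8414336168056 242.22902430631706
[[ 0.7795 -0.2797  0.5605  0.026 ]
 [-0.6262 -0.3264  0.708  -0.9962]
 [-0.0151 -0.9029 -0.4296  0.5002]
 [ 0.      0.      0.      1.    ]]
top 55.53221250338737 323.5655663844721 234.80975824497995
[[-0.024  -0.9921  0.1234  0.4874]
 [-0.9996  0.0217 -0.0199 -0.2538]
 [ 0.0171 -0.1239 -0.9922  0.9011]
 [ 0.      0.      0.      1.    ]]
{'t': 0.1, 'qpos': array([-1.3315,  0.5284,  1.4338, -0.    ,  1.1814, -0.1785]), 'dq': array([-0.0006, -0.0008, -0.0019,  0.0008, -0.0001, -0.0004]), 'tau': array([  0.    , -44.3304, -17.8586,  -0.0003,   0.0039,  -0.    ]), 'ee_pos': array([ 0.2534, -0.5706,  0.2304]), 'tcp_rot': array([-0.1467,  0.6924, -0.691 ,  0.1466]), 'ft_force': array([ 0.4103,  0.1174, -0.0069]), 'ft_torque': array([ 0.0031, -0.0117, -0.0166]), 'opening': 0.0854424141111001}
```

View pics/scene0.png

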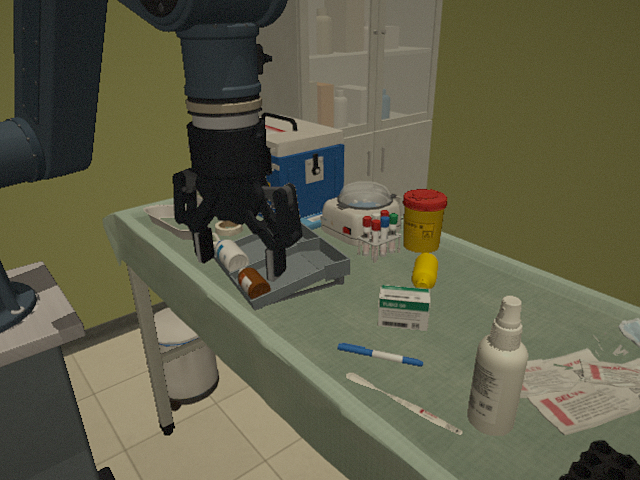

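View pics/top0.png

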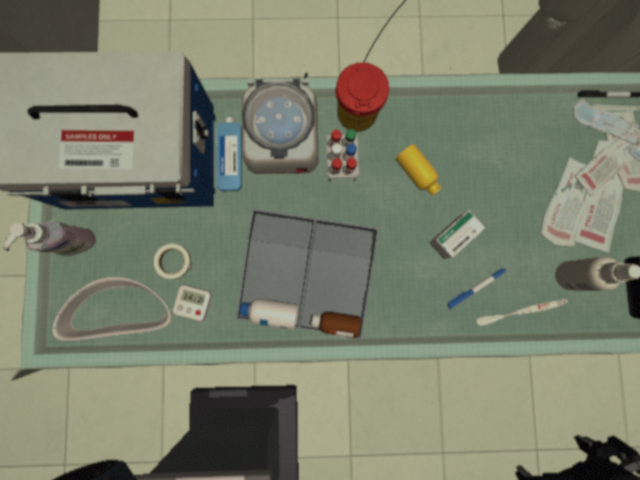

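The top view shows the white bottle with blue cap at about (272,314) in the left lane and the brown one at (336,323) in the right lane. The yellow look-alike is at (418,170), outside the gutter. The white one in the lane is meant: it has a blue cap and lies at the low lip. Next I'll enlarge it.

Run:
```python
import cv2
im=cv2.imread("pics/top0.png")
c=im[200:345,225:390]; cv2.imwrite("pics/crop0.png",cv2.resize(c,None,fx=4.8,fy=4.1,interpolation=cv2.INTER_CUBIC) if 0 else cv2.resize(c,None,fx=4,fy=4,interpolation=cv2.INTER_CUBIC))
```

```text
(no output)
```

View pics/crop0.png

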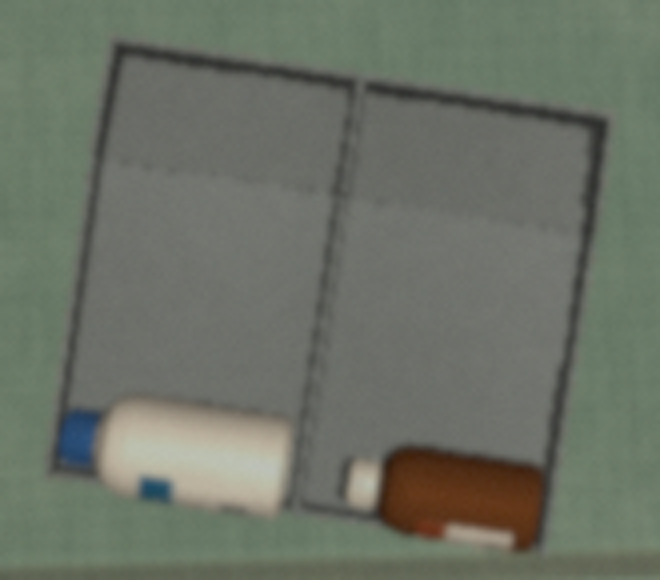

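```bash
cat > h.py <<'E'
import numpy as np
from bench import state, eyes, job, bot
from scipy.spatial.transform import Rotation as R
np.set_printoptions(precision=4,suppress=True)
def proj(n,P,p=None):
    p=p or eyes.camera_params(n); T=np.linalg.inv(np.array(p["world_from_camera"])); f=240/np.tan(np.radians(p["vertical_fov"])/2)
    c=np.atleast_2d(P)@T[:3,:3].T+T[:3,3]
    return np.c_[p["cx"]+f*c[:,0]/c[:,2],p["cy"]+f*c[:,1]/c[:,2]]
def ray(n,uv,z):
    p=eyes.camera_params(n); M=np.array(p["world_from_camera"]); f=240/np.tan(np.radians(p["vertical_fov"])/2)
    d=M[:3,:3]@np.array([(uv[0]-p["cx"])/f,(uv[1]-p["cy"])/f,1]); o=M[:3,3]
    return o+d*(z-o[2])/d[2]
E
python3 - <<'E'
from h import *
from scipy.optimize import least_squares
C=lambda u,v:(225+u/4,200+v/4)
obs=[((50,116,40),C(106,163)),((50,2,40),C(333,191)),((50,-2,40),C(357,202)),((50,-116,40),C(582,232)),
((103,118,62),C(119,47)),((103,-118,62),C(604,123)),((-101,118,30),C(54,470))]
G=np.array([o[0] for o in obs])/1000; U=np.array([o[1] for o in obs])
def world(q,G):
    c,s=np.cos(q[2]),np.sin(q[2]); return np.c_[q[0]+c*G[:,0]-s*G[:,1],q[1]+s*G[:,0]+c*G[:,1],G[:,2]]
f=lambda q:(proj("top",world(q,G))-U).ravel()
r=least_squares(f,[0.45,-0.25,-.1],loss='soft_l1'); print(r.x,np.degrees(r.x[2])); print(f(r.x).reshape(-1,2))
print("saline mid px", proj("top",world(r.x,np.array([[-0.075,0.056,0.041]])))) 
for z,uv in ((0.041,C(194,455)),(0.041,C(98,446)),(0.041,C(292,465))):
    w=ray("top",uv,z); d=w[:2]-r.x[:2];c,s=np.cos(r.x[2]),np.sin(r.x[2]); print(w,"gutter",c*d[0]+s*d[1],-s*d[0]+c*d[1])
E
```

```text
[ 0.5177 -0.2393 -0.1725] -9.88481455929665
[[-0.3053 -0.3909]
 [ 2.4035  1.5662]
 [-1.5098 -0.8695]
 [ 1.7246  0.5915]
 [-1.5014 -0.8321]
 [ 2.572  -0.966 ]
 [-1.1139  2.3767]]
saline mid px [[271.7431 311.1688]]
[ 0.4486 -0.1745  0.041 ] gutter -0.07919244338818755 0.05201075198345983
[ 0.4539 -0.13    0.041 ] gutter -0.08167243977628628 0.09669529722199473
[ 0.4429 -0.2199  0.041 ] gutter -0.07702700377670729 0.0063115813008630065
```

```bash
cat >> h.py <<'E'
g=np.array([0.5177,-0.2393,-0.1725])
def gw(x,y,z):
    c,s=np.cos(g[2]),np.sin(g[2]); return np.array([g[0]+c*x-s*y,g[1]+s*x+c*y,z])
def wg(w):
    c,s=np.cos(g[2]),np.sin(g[2]); d=w[:2]-g[:2]; return np.array([c*d[0]+s*d[1],-s*d[0]+c*d[1],w[2]])
def want(sign):
    z=sign*np.array([-np.sin(g[2]),np.cos(g[2]),0]); y=np.array([0,0,-1.]); x=np.cross(y,z)
    return R.from_matrix(np.c_[x,y,z])
def delta(target,Rt,p=None,R0=None):
    s=state(); p=s["ee_pos"] if p is None else p; R0=R.from_quat(s["tcp_rot"]) if R0 is None else R0
    return R0.inv().apply(target-p)*1000, np.degrees((R0.inv()*Rt).as_rotvec())
E
python3 - <<'E'
from h import *
print(R.from_quat(state()["tcp_rot"]).as_matrix())
for sg in (1,-1): print(sg, delta(gw(-.135,.052,.13),want(sg)), gw(-.135,.052,.13))
E
```

```text
[[-0.914  -0.0005  0.4057]
 [-0.4057  0.0019 -0.914 ]
 [-0.0003 -1.     -0.0019]]
1 (array([-292.6967,  101.1411, -313.7388]), array([   0.0186, -146.1796,   -0.1478])) [ 0.3936 -0.1649  0.13  ]
-1 (array([-292.6967,  101.1411, -313.7388]), array([ 0.1125, 33.8204,  0.0142])) [ 0.3936 -0.1649  0.13  ]
```

>>> {"name": "play_rows", "arguments": {
  "deltas": [
    [[-0.029, 0.0, -0.031, 0, 3.4, 0], [-0.059, 0.01, -0.063, 0, 6.8, 0], [-0.088, 0.02, -0.094, 0, 10.1, 0], [-0.117, 0.03, -0.125, 0, 13.5, 0], [-0.146, 0.04, -0.157, 0, 16.9, 0], [-0.176, 0.05, -0.188, 0, 20.3, 0], [-0.205, 0.065, -0.22, 0, 23.7, 0], [-0.234, 0.08, -0.251, 0, 27.1, 0], [-0.263, 0.09, -0.282, 0, 30.4, 0], [-0.293, 0.101, -0.314, 0, 33.8, 0], [-0.293, 0.101, -0.314, 0, 33.8, 0], [-0.293, 0.101, -0.314, 0, 33.8, 0]]
  ],
  "hand": 0.05,
  "newtons": 20
}}

```text
t: 1.6
ee_pos: [0.3944, -0.1658, 0.1304]
tcp_rot: [-0.061, -0.704, 0.705, 0.06]
ft_force: [0.7, -0.0, 0.0]
opening: 0.0407
```

Run:
```python
from h import *
import cv2
s=state(); p=eyes.camera_params("wrist"); print(s["ee_pos"],wg(s["ee_pos"]),s["qpos"])
cv2.imwrite("pics/w1.png",eyes.grab_frame("wrist")); cv2.imwrite("pics/t1.png",eyes.grab_frame("top"))
im=eyes.grab_frame("scene"); cv2.imwrite("pics/s1.png",cv2.resize(im[120:330,130:400],None,fx=2.9,fy=2.8))
print(np.array(p["world_from_camera"]),p["vertical_fov"],p["cx"],p["cy"])
im=cv2.imread("pics/w1.png")
```

```text
[ 0.3944 -0.1658  0.1304] [-0.1341  0.0512  0.1304] [-0.6603  0.4503  2.0127 -0.0004  0.6778  1.0818]
[[-0.1694 -0.9396 -0.2973  0.4703]
 [-0.9855  0.1621  0.0491 -0.1794]
 [ 0.0021  0.3013 -0.9535  0.2727]
 [ 0.      0.      0.      1.    ]] 61.075745996680524 323.82980276223316 244.6956417683053
```

View pics/w1.png

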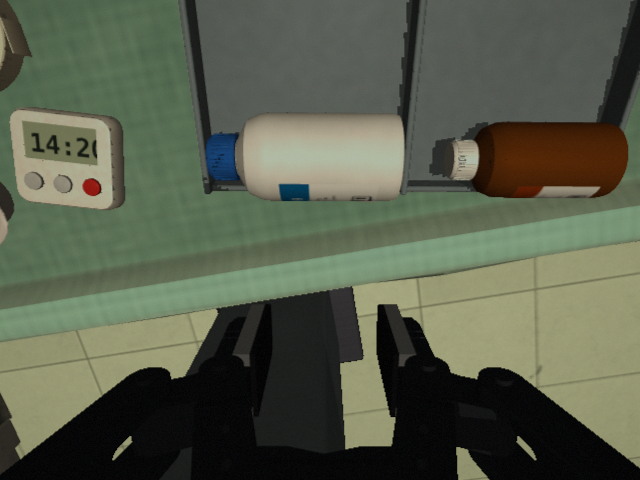

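View pics/s1.png

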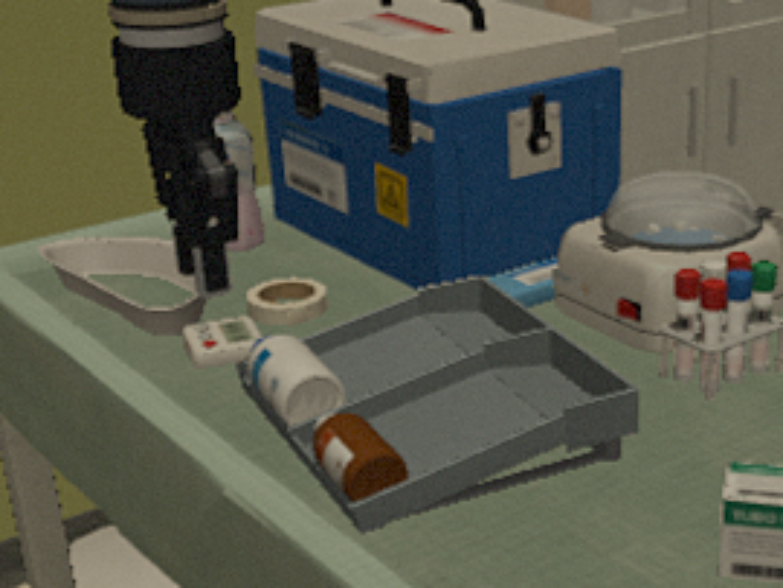

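View pics/t1.png

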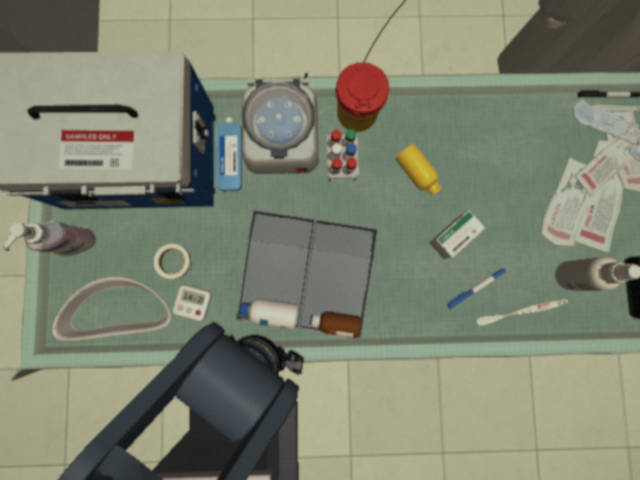

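The wrist view shows the white bottle's body at columns 243–404, rows 114–200, with the cap toward +y, square to the tool. The fingers are 41 mm apart and centred on the body. Next I'll check the position from this view.

Run:
```python
from h import *
for uv,z in (((324,157),.0418),((243,157),.0418),((404,157),.0418),((205,188),.026),((404,190),.026),((470,186),.026),((550,160),.039)): print(uv, wg(ray("wrist",uv,z)))
# table edge location in gutter frame & targets
print(delta(gw(-.122,.052,.030),want(-1)))
print(ray("wrist",(340,292),0))
```

```text
(324, 157) [-0.0786  0.0492  0.0418]
(243, 157) [-0.0786  0.0944  0.0418]
(404, 157) [-0.0786  0.0046  0.0418]
(205, 188) [-0.0986  0.1217  0.026 ]
(404, 190) [-0.0999  0.0003  0.026 ]
(470, 186) [-0.0975 -0.0398  0.026 ]
(550, 160) [-0.0806 -0.0788  0.039 ]
(array([-11.957 , 100.606 ,  -1.7912]), array([-0.0432, -0.0695, -0.0662]))
[ 0.3475 -0.1716  0.    ]
```

>>> {"name": "play_rows", "arguments": {
  "deltas": [
    [[0, 0.015, 0, 0, 0, 0], [0, 0.03, 0, 0, 0, 0], [0, 0.045, 0, 0, 0, 0], [0, 0.06, 0, 0, 0, 0], [0, 0.075, 0, 0, 0, 0], [0, 0.09, 0, 0, 0, 0], [0, 0.1, 0, 0, 0, 0], [-0.004, 0.1, 0, 0, 0, 0], [-0.008, 0.1, 0, 0, 0, 0], [-0.012, 0.1, 0, 0, 0, 0], [-0.012, 0.1, 0, 0, 0, 0]]
  ]
}}

```text
t: 3.12
ee_pos: [0.4066, -0.1677, 0.0307]
tcp_rot: [-0.061, -0.704, 0.705, 0.06]
ft_force: [-0.2, -0.1, -0.1]
opening: 0.0408
```

Run:
```python
from h import *
import cv2
s=state(); print(s["ee_pos"],wg(s["ee_pos"]),s["ft_force"])
cv2.imwrite("pics/w2.png",eyes.grab_frame("wrist"))
im=eyes.grab_frame("scene"); cv2.imwrite("pics/s2.png",cv2.resize(im[180:310,140:300],None,fx=4.5,fy=4.5,interpolation=cv2.INTER_CUBIC))
```

```text
[ 0.4066 -0.1677  0.0307] [-0.1217  0.0514  0.0307] [-0.1572 -0.1003 -0.0926]
```

View pics/w2.png

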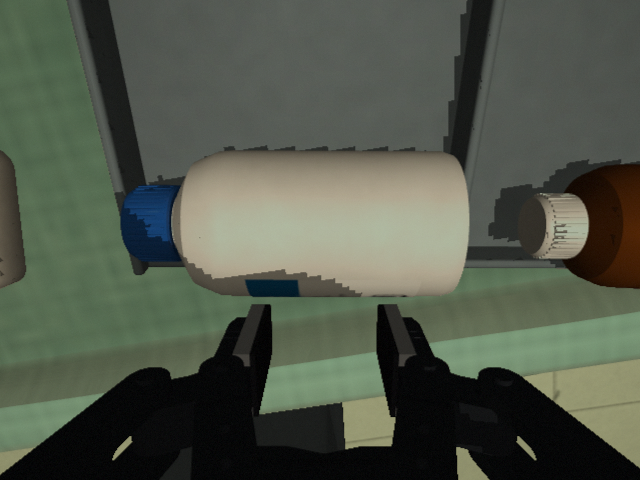

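View pics/s2.png

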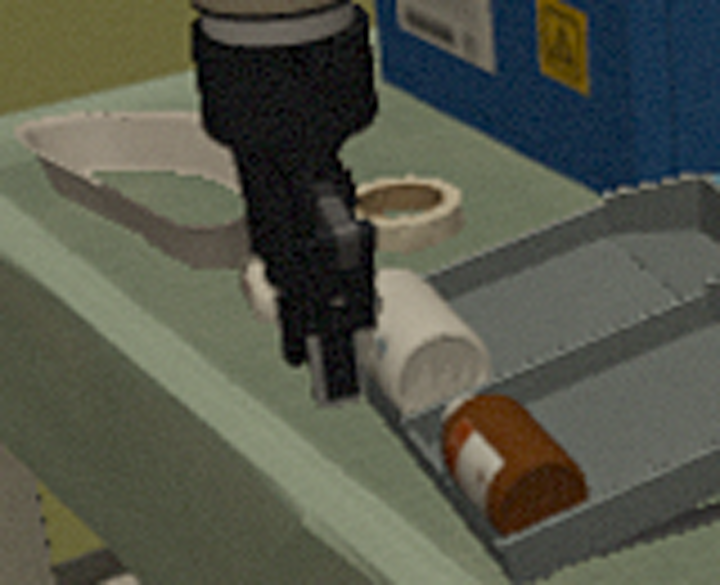

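The fingertips stand behind the lip, just short of the bottle, with the bottle's bottom end at about (445,370) in the enlarged scene crop. I'll start a gentle push up the slope.

>>> {"name": "play_rows", "arguments": {
  "deltas": [
    [[-0.003, 0, 0, 0, 0, 0], [-0.006, 0, 0, 0, 0, 0], [-0.009, 0, 0, 0, 0, 0], [-0.012, -0.0005, 0, 0, 0, 0], [-0.015, -0.001, 0, 0, 0, 0], [-0.018, -0.0015, 0, 0, 0, 0], [-0.021, -0.002, 0, 0, 0, 0], [-0.024, -0.0026, 0, 0, 0, 0]]
  ]
}}

```text
t: 4.22
ee_pos: [0.4296, -0.1715, 0.0329]
tcp_rot: [0.061, 0.705, -0.704, -0.061]
ft_force: [-0.8, 1.1, 0.2]
opening: 0.0408
```

Run:
```python
from h import *
import cv2
s=state(); print(s["ee_pos"],wg(s["ee_pos"]),s["ft_force"])
cv2.imwrite("pics/w3.png",eyes.grab_frame("wrist"))
im=eyes.grab_frame("scene"); cv2.imwrite("pics/s3.png",cv2.resize(im[180:310,140:300],None,fx=4.5,fy=4.5,interpolation=cv2.INTER_CUBIC))
```

```text
[ 0.4296 -0.1715  0.0329] [-0.0984  0.0517  0.0329] [-0.7853  1.1439  0.1903]
```

View pics/w3.png

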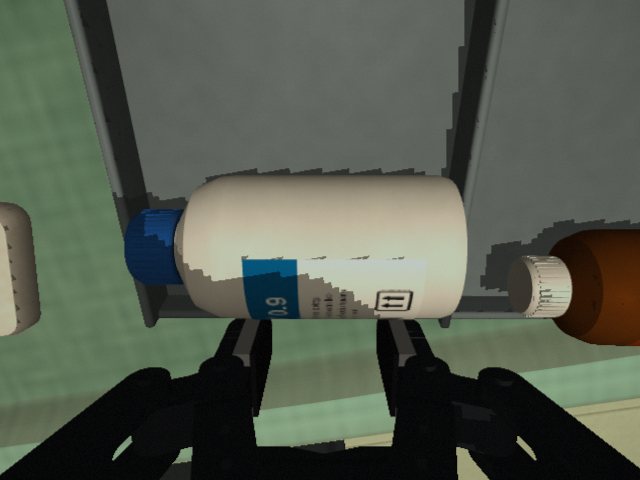

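View pics/s3.png

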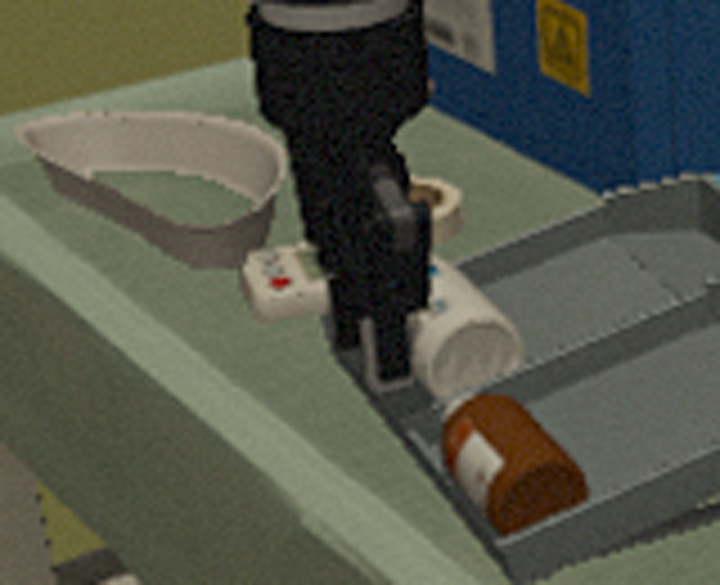

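The label has turned into view, so the bottle is rolling. It stays square and the force is about 1 N. I'll continue.

>>> {"name": "play_rows", "arguments": {
  "deltas": [
    [[-0.004, -0.0007, 0, 0, 0, 0], [-0.008, -0.0014, 0, 0, 0, 0], [-0.012, -0.0021, 0, 0, 0, 0], [-0.016, -0.0028, 0, 0, 0, 0], [-0.02, -0.0035, 0, 0, 0, 0], [-0.024, -0.0042, 0, 0, 0, 0], [-0.028, -0.0049, 0, 0, 0, 0], [-0.032, -0.0056, 0, 0, 0, 0], [-0.036, -0.0063, 0, 0, 0, 0], [-0.04, -0.007, 0, 0, 0, 0], [-0.044, -0.0077, 0, 0, 0, 0], [-0.048, -0.0085, 0, 0, 0, 0]]
  ]
}}

```text
t: 5.82
ee_pos: [0.477, -0.1798, 0.0415]
tcp_rot: [0.061, 0.704, -0.704, -0.061]
ft_force: [-0.9, 0.8, 0.2]
opening: 0.0405
```

Run:
```python
from h import *
import cv2
s=state(); print(s["ee_pos"],wg(s["ee_pos"]),s["ft_force"])
cv2.imwrite("pics/w4.png",eyes.grab_frame("wrist"))
```

```text
[ 0.477  -0.1798  0.0415] [-0.0503  0.0517  0.0415] [-0.9152  0.7867  0.2287]
```

View pics/w4.png

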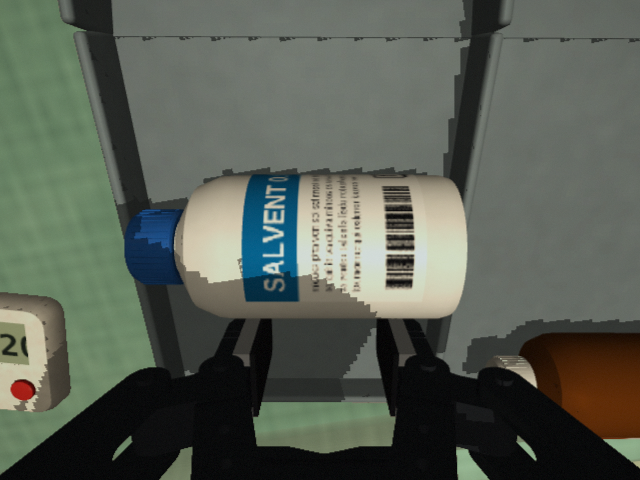

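The bottle is still square and on the bed, and the crest line is at row 38. I'll go on up to just short of the crest.

>>> {"name": "play_rows", "arguments": {
  "deltas": [
    [[-0.004, -0.0007, 0, 0, 0, 0], [-0.008, -0.0014, 0, 0, 0, 0], [-0.012, -0.0021, 0, 0, 0, 0], [-0.016, -0.0028, 0, 0, 0, 0], [-0.02, -0.0035, 0, 0, 0, 0], [-0.024, -0.0042, 0, 0, 0, 0], [-0.028, -0.0049, 0, 0, 0, 0], [-0.032, -0.0056, 0, 0, 0, 0], [-0.036, -0.0063, 0, 0, 0, 0], [-0.04, -0.007, 0, 0, 0, 0], [-0.044, -0.0077, 0, 0, 0, 0], [-0.048, -0.0085, 0, 0, 0, 0]]
  ]
}}

```text
t: 7.38
ee_pos: [0.5243, -0.188, 0.0499]
tcp_rot: [0.061, 0.705, -0.704, -0.061]
ft_force: [-0.2, 0.0, -0.7]
opening: 0.0407
```

Run:
```python
from h import *
import cv2
s=state(); print(s["ee_pos"],wg(s["ee_pos"]),s["ft_force"])
cv2.imwrite("pics/w5.png",eyes.grab_frame("wrist"))
```

```text
[ 0.5243 -0.188   0.0499] [-0.0023  0.0517  0.0499] [-0.2287  0.0056 -0.7151]
```

View pics/w5.png

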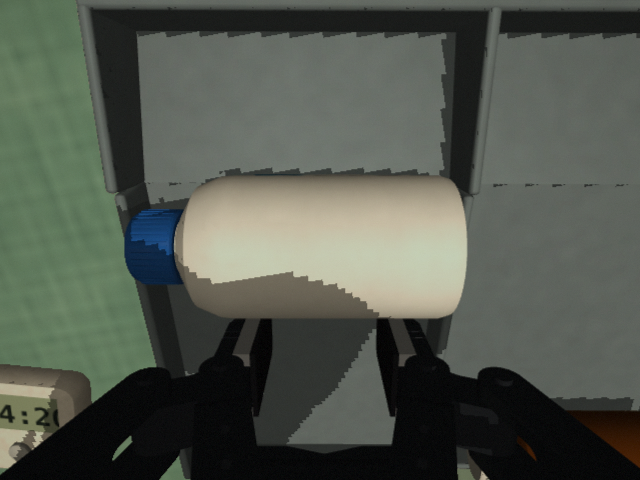

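>>> {"name": "play_rows", "arguments": {
  "deltas": [
    [[-0.0025, -0.0004, 0, 0, 0, 0], [-0.005, -0.0009, 0, 0, 0, 0], [-0.0075, -0.0013, 0, 0, 0, 0], [-0.01, -0.0018, 0, 0, 0, 0], [-0.0125, -0.0022, 0, 0, 0, 0], [-0.015, -0.0026, 0, 0, 0, 0], [-0.0175, -0.003, 0, 0, 0, 0], [-0.02, -0.003, 0, 0, 0, 0], [-0.0225, -0.003, 0, 0, 0, 0], [-0.025, -0.003, 0, 0, 0, 0], [-0.025, -0.003, 0, 0, 0, 0], [-0.025, -0.003, 0, 0, 0, 0]]
  ]
}}

```text
t: 8.93
ee_pos: [0.5486, -0.1922, 0.0529]
tcp_rot: [0.061, 0.705, -0.704, -0.061]
ft_force: [0.2, 0.1, 0.1]
opening: 0.0401
```

Run:
```python
from h import *
import cv2
s=state(); print(s["ee_pos"],wg(s["ee_pos"]),s["ft_force"])
cv2.imwrite("pics/w6.png",eyes.grab_frame("wrist"))
```

```text
[ 0.5486 -0.1922  0.0529] [0.0223 0.0517 0.0529] [0.2494 0.0709 0.1205]
```

View pics/w6.png

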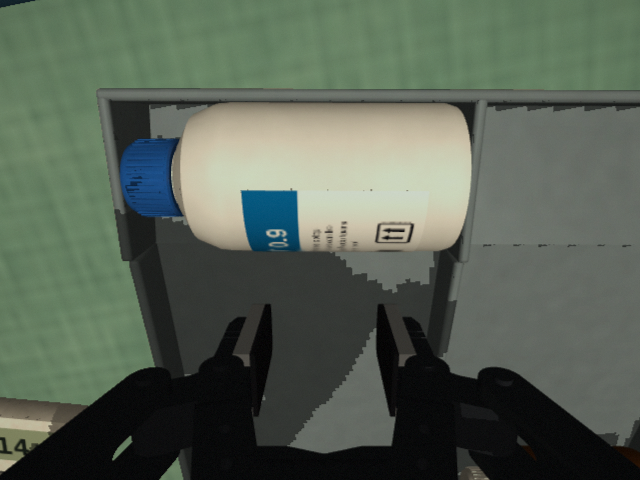

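The bottle has rolled over the crest and lies against the end stop, with its body at rows 103–251 and free of the fingers. I'll retreat backwards and up.

>>> {"name": "play_rows", "arguments": {
  "deltas": [
    [[0.01, -0.005, 0, 0, 0, 0], [0.02, -0.02, 0, 0, 0, 0], [0.03, -0.04, 0, 0, 0, 0], [0.04, -0.06, 0, 0, 0, 0], [0.055, -0.085, 0, 0, 0, 0], [0.07, -0.11, 0, 0, 0, 0], [0.08, -0.13, 0, 0, 0, 0], [0.08, -0.13, 0, 0, 0, 0], [0.08, -0.13, 0, 0, 0, 0]]
  ]
}}

```text
t: 10.1
ee_pos: [0.4697, -0.1785, 0.183]
tcp_rot: [-0.061, -0.704, 0.705, 0.061]
ft_force: [-0.4, 0.3, 0.4]
opening: 0.0407
```

Run:
```python
from h import *
import cv2
s=state(); print(s["ee_pos"],wg(s["ee_pos"]),s["ft_force"],s["dq"])
cv2.imwrite("pics/w7.png",eyes.grab_frame("wrist"))
cv2.imwrite("pics/t7.png",eyes.grab_frame("top"))
im=eyes.grab_frame("scene"); cv2.imwrite("pics/s7.png",cv2.resize(im[120:330,130:400],None,fx=2.9,fy=2.8))
```

```text
[ 0.4697 -0.1785  0.183 ] [-0.0577  0.0517  0.183 ] [-0.376   0.2667  0.3915] [ 0.0034  0.0237 -0.0049 -0.0019  0.003   0.0017]
```

View pics/w7.png

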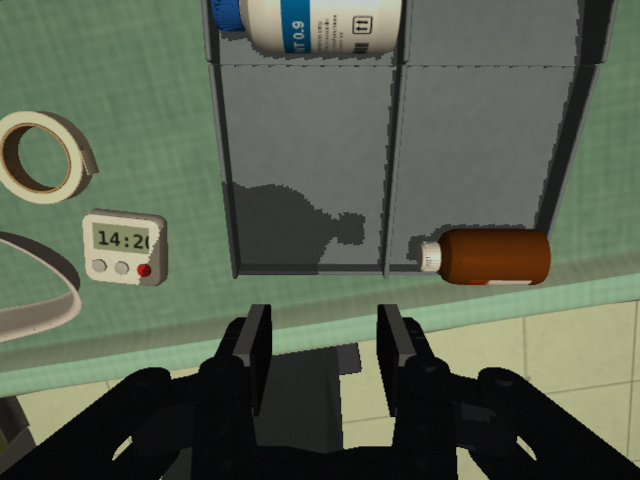

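View pics/s7.png

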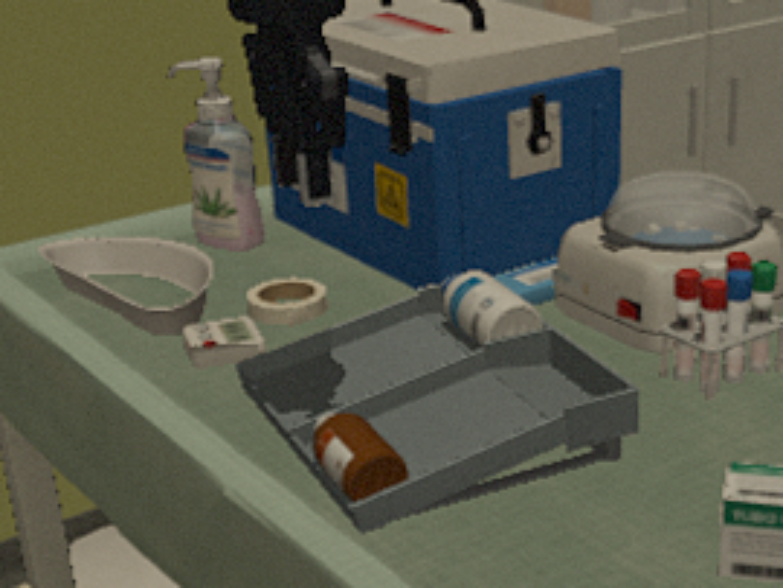

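View pics/t7.png

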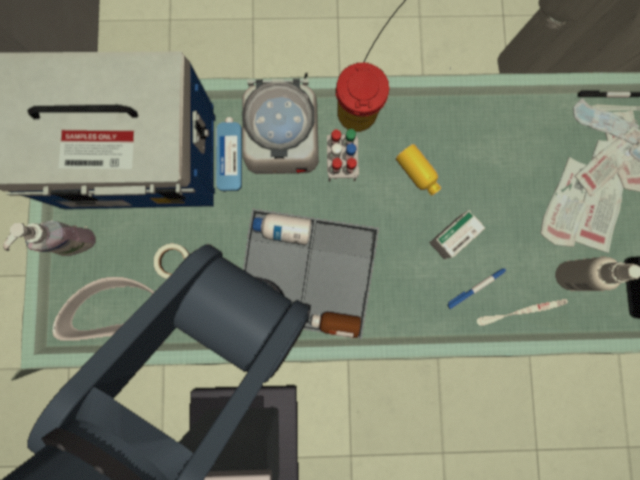

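Run:
```python
from h import *
import cv2
im=cv2.imread("pics/t7.png"); cv2.imwrite("pics/c7.png",cv2.resize(im[195:345,225:390],None,fx=4,fy=4,interpolation=cv2.INTER_CUBIC))
b=eyes.grab_frame("top"); d=cv2.absdiff(im,b)[205:340,230:385]; print("diff max/mean",d.max(),d.mean())
```

```text
diff max/mean 17 1.113500597371565
```

View pics/c7.png

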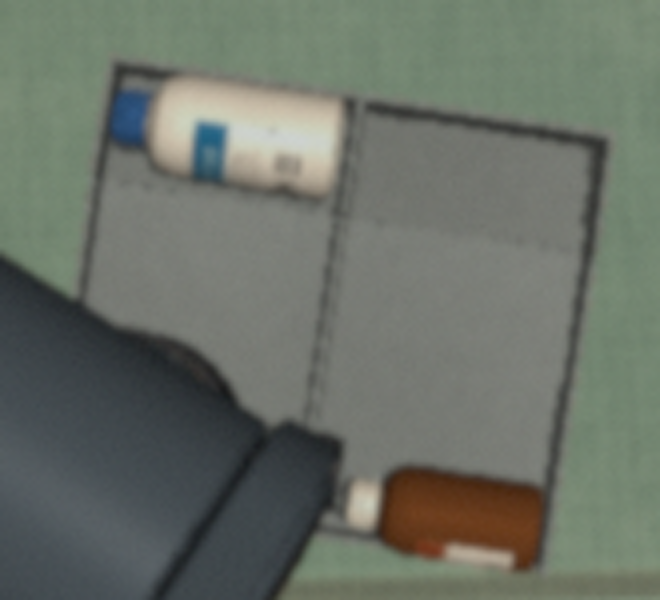

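>>> {"name": "play_rows", "arguments": {
  "deltas": [
    [[0, 0, 0, 0, 0, 0], [0, 0, 0, 0, 0, 0], [0, 0, 0, 0, 0, 0], [0, 0, 0, 0, 0, 0], [0, 0, 0, 0, 0, 0], [0, 0, 0, 0, 0, 0], [0, 0, 0, 0, 0, 0], [0, 0, 0, 0, 0, 0]]
  ]
}}

```text
t: 11.3
ee_pos: [0.4699, -0.1785, 0.183]
tcp_rot: [-0.061, -0.704, 0.705, 0.061]
ft_force: [0.6, -0.3, -0.7]
opening: 0.0403
```

Run:
```python
from h import *
import cv2
im=cv2.imread("pics/t7.png"); b=eyes.grab_frame("top"); d=cv2.absdiff(im,b)[205:250,240:385]; print("diff max/mean",d.max(),d.mean())
a=wg(ray("top",(225+150/4,195+124/4),.06)); c=wg(ray("top",(225+346/4,195+145/4),.06)); m=(a+c)/2
print(a,c,m,np.arctan2(a[0]-c[0],a[1]-c[1])); print(state()["dq"])
job.finish_job()
```

```text
diff max/mean 6 0.9660280970625799
[0.0779 0.0966 0.06  ] [0.0818 0.0051 0.06  ] [0.0798 0.0508 0.06  ] -0.043061438285012785
[ 0.0003 -0.0019 -0.0018 -0.0009 -0.0006 -0.0011]
the job is handed in; nothing more can be done
```

The white bottle is over the crest and resting against the end stop, and I have handed the job in. I pushed it with two fingertips held 41 mm apart, without pinching or lifting it. It rolled square up the lane, and I backed the arm away afterwards. The whole job took about 11 s of the 43 s allowed.

| Last check | Measured | Required |
|---|---|---|
| Middle of white bottle, gutter x | about 80 mm | 68–86 mm (ideal 77) |
| Angle from square to the lane | about 0.04 rad | below 0.15 rad |
| Force at the wrist, read after each push | 1.4 N or less | finger contact below 15 N |

- **White bottle height:** I did not measure this on its own. The position above assumes the resting height of z = 60 mm.
- **White bottle still:** top pictures taken more than a second apart showed no change where it lies.
- **Brown bottle and other things:** the brown bottle's outline in the top picture matches the start. The timer, plaster roll, marker and carton looked unmoved in the pictures. I only compared these by eye.
- **Robot:** the arm was at rest and clear of everything, with the fingers at z = 0.18 m.

No check failed. My first estimate of the gutter's position was off by up to about 2.5 pixels (roughly 5 mm) at some points, but the wrist camera then agreed with it to within about 2 mm along the slope and 4 mm across it.

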